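# Press home the tube that stands proud in the sample rack

## Robot

A 7-joint arm with a two-finger parallel gripper is mounted at the origin on the work surface. World frame = base frame: x ahead of the robot, y to its left, z up, the work surface at z = 0. Lengths are in m, angles in rad, forces in N, time in s.
With the tool pointing down it reaches from about 0.4 to 0.85 m from the base axis. Payload 4.5 kg.
Tool frame: the origin (TCP) lies between the finger pads, 19 mm behind the fingertips; this is the grasp point; z points along the fingers, y is the line along which they close (so a half turn about z gives the same grasp; the last joint's range is limited). The gripper opens to 88 mm and grips with 3 to 60 N. Pads are 18 mm wide; open, the fingers measure 123 mm over their backs; the gripper's body (75 mm by 187 mm) begins 45 mm behind the grasp point.
Start: joints at [1.219, 0.689, -0.195, 1.565, 0.157, 0.902, -0.215], TCP at [0.235, -0.579, 0.257] pointing down, gripper open.
Joint ranges: [-3.01, 3.01], [-0.46, 2.08], [-1.47, 1.51], [0.13, 2.56], [-1, 4.14], [0.04, 2.09], [-2.66, 2.66]. Speed limits (rad/s): [2.57, 2.57, 3.14, 3.14, 3.14, 3.14, 3.14].

## Interface

Orientations are given as a unit quaternion [x, y, z, w].
In Python, from plant import r gives the robot as it stands.
- The arm moves only by the tool step_arm, never from a script. Its argument "motion" is a list of rows, each an object with "dp": the shift along the tool's x, y, z in mm, a list of three; "twist": the turn, a rotation vector about the tool's x, y, z in rad, a list of three; "hand": the opening, from -1 (shut) to 1 (fully open). In form: [{"dp": [dx, dy, dz], "twist": [rx, ry, rz], "hand": hand}, ...]. A call has 1 to 5 rows; each row is the pose to reach, as a shift and turn from the pose commanded when the call began, along the tool's axes at that moment; what a row does not reach only later rows make up. A row lasts 1/8 s, in which the tool goes at most 62.5 mm and 10.7 degrees, less where a joint would pass 70% of its speed; a pose out of reach is approached as far as the arm can. A call with a gripper value outside its range is refused whole. The fingers move at their own pace and stop on an object; "force" is the grip in N (left out, the last holds). Time passes only in rows, so rows that repeat a pose let the fingers close. It gives the time, the measured TCP pose, the force, the opening and the grip force at its end, in the units of the state.
- r.get_state(): the state, without advancing time (a new reading comes with each control period).
- r.snapshot(name): name is "side" or "top"; returns a dict with "pixels" (420x560x3 uint8, red, green, blue), "depth" (420x560 float32, m along the optical axis (not along the pixel's ray), 0 where there is no reading), "fx", "fy", "cx", "cy" (pixels), "D" ([k1, k2, p1, p2, k3] as OpenCV has them; the pictures are not rectified), "xyz" and "orientation" of the camera in the world. Camera axes: x right, y down, z forward; pixel columns grow to the right and rows downward; lengths in m; the calibration is good to about 2 mm. A picture is of the moment at which its call begins.
- r.finish_job(): hands the job in; it is judged then, once.
Trained networks look in the newest picture that a camera, given by its name, has taken for a name from the list of things; names that differ only in an ending like _2 or _b are one class to them, and where a whole thing is asked for, a point or a joint stands for the part that bears it (a point fixed in the world has none). Each returns a list of dicts, best first, with "score" (0 to 1); they miss things now and then, are a little off and sometimes report something else, mostly with a low value. They report only what shows in the picture. A call takes as long as a camera call. They do not tell look-alikes from the thing itself.
- r.search_frame(camera, thing): "at" ([x, y, z] in m, in the coordinates of the camera as it stood for that picture, good to about 4 mm: the middle of the surface that is visible of it).
The state is a dict: "clock": time; "q": joint angles; "qd": joint speeds; "joint_torque": joint torques, N m; "tool_pos": TCP position; "eef_rot": TCP orientation; "contact_force": force on the tool from outside, world axes, zero at the start; "moment": the same for the moment, N m; "opening": opening from 0.0 (shut) to 1.0 (fully open); "finger_force": force on a finger pad.
Only numpy, scipy, OpenCV 4.12 (cv2) and the standard library are available. Lean on these libraries where they do the work, as an engineer would, in place of code of your own. Each camera call takes 0.05 s, during which the arm holds its last target. There are 200 camera calls.

## Task

One of the purple-capped blood tubes in the red racks on the tray is standing too high in its place. With the fingertips press gently on the top of its cap until it sits fully home in its rack, then draw the hand back up. Do not pinch or lift it, and leave the other tubes (the yellow-capped ones are simply longer) and the things around the tray alone.

Things in the scene. Friction and masses are not known exactly. Their poses are not given: they have to be found in the camera images.
- tray: grey tray, 150 (x) by 200 (y) mm, fast on the bench. Origin: centre of its underside, on the bench. Carries two red five-place racks, rows along y at x = -35 and +35 mm, each 160 mm long, 24 mm deep, tops 68 mm above the bench; tube places at y = -56, -28, 0, 28, 56 mm. Eight places hold a tube, in any order. Caps in adjacent places are 12 mm apart
- proud: the tube to press: purple cap 16 mm in diameter, overall height 80 mm. Origin: centre of its underside; z up. Upright, 12 to 20 mm too high, held by spring leaves: it slides straight down at about 4 N and stays where left. Fully home, its underside is 16 mm and its cap top 96 mm above the bench; there it rests in a rubber insert that yields 1 mm per 3 N and springs back
- proud_top (a point): centre of the flat top of that tube's purple cap, 80 mm above its underside
- purple1: an evacuated blood tube in one of the racks, fully home. Origin: centre of its underside, resting 16 mm above the tray's origin plane; z up. Purple push cap 16 mm in diameter (17 mm at the skirt), overall height 80 mm: cap top 96 mm above the bench when home.
- purple2: an evacuated blood tube in one of the racks, fully home. Origin: centre of its underside, resting 16 mm above the tray's origin plane; z up. Purple push cap 16 mm in diameter (17 mm at the skirt), overall height 80 mm: cap top 96 mm above the bench when home.
- grey1: an evacuated blood tube in one of the racks, fully home. Origin: centre of its underside, resting 16 mm above the tray's origin plane; z up. Grey push cap 16 mm in diameter (17 mm at the skirt), overall height 80 mm: cap top 96 mm above the bench when home.
- grey2: an evacuated blood tube in one of the racks, fully home. Origin: centre of its underside, resting 16 mm above the tray's origin plane; z up. Grey push cap 16 mm in diameter (17 mm at the skirt), overall height 80 mm: cap top 96 mm above the bench when home.
- yellow1: an evacuated blood tube in one of the racks, fully home. Origin: centre of its underside, resting 16 mm above the tray's origin plane; z up. Yellow push cap 16 mm in diameter (17 mm at the skirt). This is the longer type, overall height 105 mm: its cap top is 121 mm above the bench although it is fully home.
- yellow2: an evacuated blood tube in one of the racks, fully home. Origin: centre of its underside, resting 16 mm above the tray's origin plane; z up. Yellow push cap 16 mm in diameter (17 mm at the skirt). This is the longer type, overall height 105 mm: its cap top is 121 mm above the bench although it is fully home.
- yellow3: an evacuated blood tube in one of the racks, fully home. Origin: centre of its underside, resting 16 mm above the tray's origin plane; z up. Yellow push cap 16 mm in diameter (17 mm at the skirt). This is the longer type, overall height 105 mm: its cap top is 121 mm above the bench although it is fully home.
- cup: loose lidded specimen cup, white with an orange lid, 64 mm in diameter, 69 mm high, upright beside the tray. Origin: centre of its underside
- marker: loose marker pen lying on the bench on the robot's side of the tray, white with a blue cap, 135 mm long (along its x), 15 mm high. Origin: under its middle, on the bench
- reader: loose hand-held code reader lying on its side beside the tray, 46 mm high: grey head 90 by 60 mm about its origin (on the bench under the head's centre), black handle reaching to 130 mm along its -y
Things that resemble listed ones, but are neither listed nor needed, are in the scene too. Leave any green look-alike of the tray alone.

How it is judged:
By the outcome, as a careful person would: the job done as asked, in the order asked, and still so for the second after the job is handed in, with the robot touching nothing.
It also fails if it takes over 32 s, if anything falls off the work surface, if the arm or the gripper's body presses on something with over 40 N, if the wrist force passes 120 N, or if a joint passes its speed limit or range.

## Working session

There is one attempt and no reset: what is moved stays moved. The work goes in short steps, Python scripts to look and compute and a tool call to move; the robot and the scene stay as the last step left them, time stands still between calls to the robot, and variables do not carry over. Pictures are saved under pics/ and viewed, at most 10 in all, crops included, and the job is handed in when it is done.

Besides the shell and the picture viewer there is one more tool, called after "Call:" as name(argument=value, ...) on one line, values as JSON. step_arm: Moves the arm, as the interface text tells. Its arguments: {"type":"object","properties":{"motion":{"type":"array"},"force":{"type":"number"}},"required":["motion"]}

```bash
mkdir -p pics; cat > h.py <<'E'
import numpy as np,cv2,pickle
from scipy.spatial.transform import Rotation as R
from plant import r
def snap(n,f):
    s=r.snapshot(n); cv2.imwrite('pics/'+f+'.png',s['pixels'][:,:,::-1]); pickle.dump(s,open(f+'.pkl','wb')); return s
def w(s,p): return R.from_quat(s['orientation']).apply(p)+np.array(s['xyz'])
def cloud(s):
    h,wd=s['depth'].shape; u,v=np.meshgrid(np.arange(wd),np.arange(h))
    K=np.array([[s['fx'],0,s['cx']],[0,s['fy'],s['cy']],[0,0,1]])
    n=cv2.undistortPoints(np.stack([u,v],-1).reshape(-1,1,2).astype(np.float64),K,np.array(s['D'],float)).reshape(h,wd,2)
    d=s['depth'][...,None]; c=np.concatenate([n*d,d],-1)
    return w(s,c.reshape(-1,3)).reshape(h,wd,3)
E
python3 - <<'E'
from h import *
np.set_printoptions(precision=4,suppress=True)
for c in ['top','side']:
    s=snap(c,c+'1'); print(c,s['xyz'],s['orientation'])
    for t in ['tray','proud','proud_top','yellow1','cup','reader','marker']:
        print(t,[(round(d['score'],2),w(s,d['at']).round(3)) for d in r.search_frame(c,t)][:5])
st=r.get_state();print(st['clock'],st['tool_pos'],st['eef_rot'],st['contact_force'])
E
```

```text
top [0.3857 0.0722 1.169 ] [-0.7001  0.7107 -0.0504  0.0474]
tray [(0.89, array([0.513, 0.354, 0.013])), (0.69, array([ 0.586, -0.108,  0.011])), (0.69, array([ 0.547, -0.111,  0.115])), (0.67, array([ 0.313, -0.213,  0.012])), (0.6, array([0.341, 0.101, 0.015]))]
proud [(0.51, array([ 0.549, -0.108,  0.116]))]
proud_top []
yellow1 [(0.46, array([ 0.612, -0.136,  0.117])), (0.43, array([ 0.548, -0.084,  0.118]))]
cup [(0.83, array([0.561, 0.068, 0.069])), (0.27, array([ 0.549, -0.087,  0.12 ]))]
reader [(0.78, array([ 0.606, -0.298,  0.038]))]
marker [(0.68, array([ 0.474, -0.095,  0.008]))]
side [ 0.2253 -0.4367  0.7134] [ 0.894  -0.2546  0.0959 -0.3559]
tray [(0.93, array([ 0.554, -0.147,  0.023])), (0.77, array([0.51 , 0.333, 0.022])), (0.76, array([ 0.32 , -0.185,  0.024])), (0.75, array([0.344, 0.074, 0.022]))]
proud [(0.63, array([ 0.543, -0.143,  0.089])), (0.57, array([ 0.541, -0.116,  0.1  ]))]
proud_top [(0.51, array([ 0.545, -0.113,  0.101]))]
yellow1 [(0.67, array([ 0.542, -0.087,  0.104])), (0.58, array([ 0.613, -0.143,  0.104]))]
cup [(0.71, array([0.55 , 0.056, 0.07 ]))]
reader [(0.96, array([ 0.597, -0.308,  0.036])), (0.55, array([ 0.615, -0.147,  0.104]))]
marker []
0.8 [ 0.2352 -0.5791  0.2575] [0.9814 0.1917 0.     0.0001] [ 0.165  -0.1053 -0.453 ]
```

View pics/top1.png

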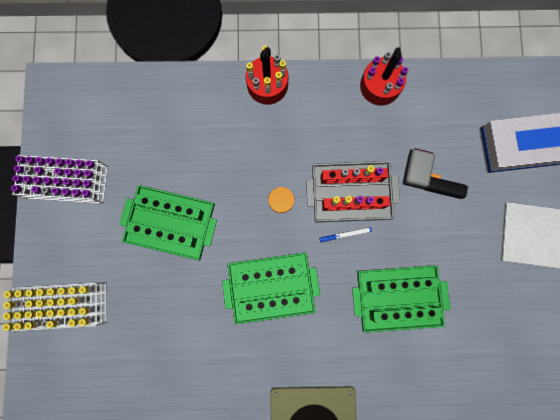

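View pics/side1.png

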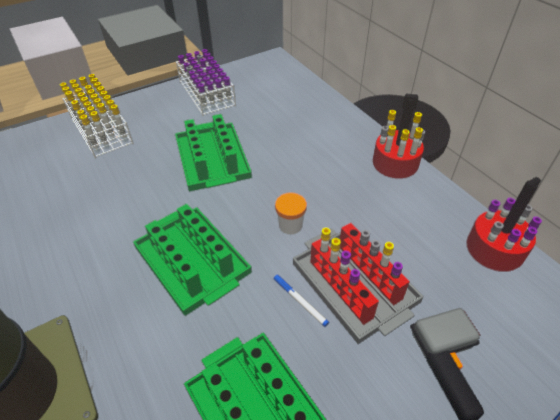

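The top view shows the grey tray at about (352,190). Its front rack holds yellow, yellow, purple, purple and an empty place. Its back rack holds an empty place, grey, grey, yellow and purple. Next I measure the cap heights.

```bash
python3 - <<'E'
from h import *
np.set_printoptions(precision=4,suppress=True)
for c in ['top','side']:
    s=pickle.load(open(c+'1.pkl','rb')); P=cloud(s); im=s['pixels']; hsv=cv2.cvtColor(im,cv2.COLOR_RGB2HSV)
    box=(P[...,0]>.48)&(P[...,0]<.68)&(P[...,1]>-.25)&(P[...,1]<.0)&(s['depth']>0)
    for nm,lo,hi in [('purple',(125,60,40),(160,255,255)),('yellow',(18,100,80),(35,255,255)),('red',(0,150,60),(8,255,255)),('high',(0,0,0),(180,255,255))]:
        m=box&(cv2.inRange(hsv,lo,hi)>0)&(P[...,2]>(.085 if nm!='red' else .06))
        if nm=='red': m&=P[...,2]<.074
        n,l,stt,ce=cv2.connectedComponentsWithStats(m.astype(np.uint8))
        for i in range(1,n):
            if stt[i,4]>6:
                p=P[l==i]; zt=np.percentile(p[:,2],90); q=p[p[:,2]>zt-.005]
                print(c,nm,ce[i].round(1),stt[i,4],'z90 %.4f'%zt,'mid',q.mean(0),((q.max(0)+q.min(0))/2))
    g=box&(P[...,2]>.064)&(P[...,2]<.072)
    q=P[g][:,:2].astype(np.float32); print(c,'racktops',cv2.minAreaRect(q))
    b=(P[...,0]>.48)&(P[...,0]<.68)&(abs(P[...,1]+.09)<.15)&(P[...,2]<.003)
    print('bench z',np.median(P[b][:,2]))
    u0,v0=np.array([300,150]) if c=='top' else np.array([290,210])
    cv2.imwrite('pics/crop_%s.png'%c,cv2.resize(im[v0:v0+90,u0:u0+130,::-1],None,fx=6,fy=6,interpolation=cv2.INTER_CUBIC))
E
```

```text
top purple [379.4 170.3] 37 z90 0.0970 mid [ 0.62   -0.1676  0.0952] [ 0.6204 -0.1672  0.095 ]
top purple [358.9 199.1] 42 z90 0.1171 mid [ 0.549  -0.1131  0.1148] [ 0.5491 -0.113   0.1152]
top purple [369.7 199.4] 37 z90 0.0969 mid [ 0.5498 -0.1417  0.0947] [ 0.5501 -0.1414  0.095 ]
top yellow [369.4 169.1] 46 z90 0.1227 mid [ 0.6199 -0.1397  0.121 ] [ 0.6196 -0.1393  0.1209]
top yellow [335.5 199.6] 45 z90 0.1217 mid [ 0.5475 -0.0578  0.1198] [ 0.5479 -0.0576  0.1204]
top yellow [347.6 199.2] 47 z90 0.1219 mid [ 0.5483 -0.0855  0.1198] [ 0.5478 -0.0854  0.1209]
top red [351.3 174.5] 396 z90 0.0692 mid [ 0.6168 -0.1055  0.0671] [ 0.6187 -0.1118  0.069 ]
top red [343.  203.3] 241 z90 0.0694 mid [ 0.5454 -0.0797  0.0673] [ 0.5483 -0.0867  0.0692]
top red [381.4 201. ] 131 z90 0.0691 mid [ 0.5499 -0.1749  0.0673] [ 0.5506 -0.1722  0.0683]
top high [369.1 169.3] 55 z90 0.1226 mid [ 0.6197 -0.1394  0.1209] [ 0.6196 -0.1393  0.1209]
top high [379.4 170.3] 39 z90 0.0969 mid [ 0.62   -0.1678  0.0951] [ 0.6204 -0.1683  0.095 ]
top high [344.7 171.8] 39 z90 0.0976 mid [ 0.6187 -0.0841  0.0959
[... 1621 characters left out ...]
.6] 155 z90 0.1223 mid [ 0.5466 -0.0871  0.1213] [ 0.5472 -0.0855  0.1207]
side high [375.3 244.6] 85 z90 0.0974 mid [ 0.6174 -0.1128  0.0961] [ 0.6177 -0.1121  0.0956]
side high [387.5 250.6] 171 z90 0.1222 mid [ 0.6175 -0.1414  0.1211] [ 0.6185 -0.1411  0.1204]
side high [345.  258.4] 146 z90 0.1169 mid [ 0.5472 -0.1146  0.116 ] [ 0.5472 -0.1137  0.116 ]
side high [397.3 267.1] 91 z90 0.0969 mid [ 0.6174 -0.1695  0.0954] [ 0.6183 -0.1693  0.0951]
side high [354.7 274.7] 88 z90 0.0965 mid [ 0.5473 -0.1435  0.0952] [ 0.5476 -0.1427  0.0949]
side racktops ((0.5828778147697449, -0.11323332786560059), (0.09535744786262512, 0.16193148493766785), 0.7861095666885376)
bench z 0.00022564442042760646
```

View pics/crop_side.png

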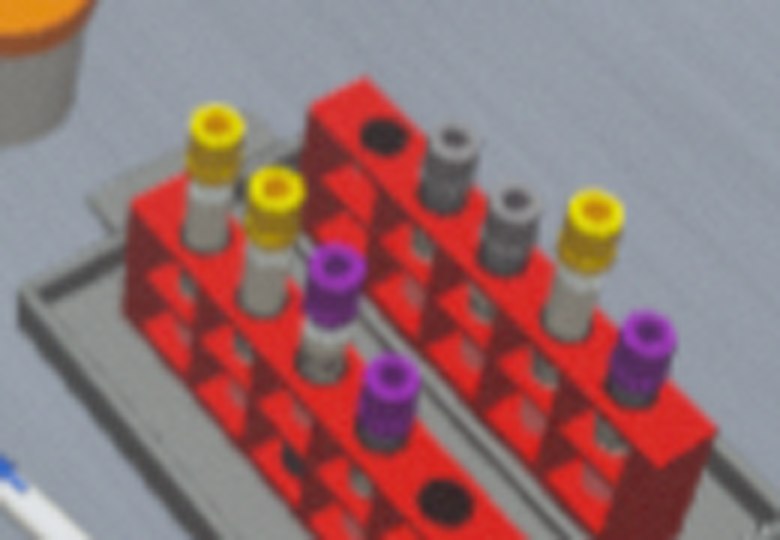

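The side crop shows the front rack's middle purple cap, at about (345,257) in the side view, standing high with its glass visible. Both cameras put its top at about (0.548, -0.114, 0.116). That is 20 mm above home, and the three yellow caps measure 0.121 as they should. I'll shut the fingers and put tool y across the row.

Call:
step_arm(motion=[{"dp":[40,-27,0],"twist":[0,0,-0.11],"hand":-1},{"dp":[82,-55,0],"twist":[0,0,-0.22],"hand":-1},{"dp":[126,-85,0],"twist":[0,0,-0.33],"hand":-1},{"dp":[170,-115,0],"twist":[0,0,-0.44],"hand":-1},{"dp":[212,-143,0],"twist":[0,0,-0.55],"hand":-1}], force=10)

```text
clock: 1.42
tool_pos: [0.3788, -0.3653, 0.2577]
eef_rot: [0.892, 0.453, 0.0, 0.0]
contact_force: [0.0, -0.1, -0.7]
opening: 0.453
finger_force: 0.0
```

```bash
cat > g.py <<'E'
from h import *
import sys
np.set_printoptions(precision=4,suppress=True)
t=np.array([float(a) for a in sys.argv[1:4]]); s=r.get_state()
C=R.from_quat(s['eef_rot']); T=R.from_matrix(np.array([[np.cos(a:=np.deg2rad(1.5)+0),0,0]]*3)) if 0 else None
a=np.deg2rad(1.5); y=np.array([np.cos(a),np.sin(a),0]); z=np.array([0,0,-1.]); M=np.stack([np.cross(y,z),y,z],1)
print('t',s['clock'],'tcp',s['tool_pos'],'F',s['contact_force'],'M',s['moment'],'open',s['opening'])
print('dp',C.inv().apply(t-s['tool_pos'])*1e3,'twist',(C.inv()*R.from_matrix(M)).as_rotvec())
E
sed -i 's/; T=R.*else None//' g.py; python3 g.py .548 -.114 .257
```

```text
t 1.425 tcp [ 0.3788 -0.3653  0.2577] F [ 0.0204 -0.0582 -0.6789] M [-0.0498 -0.0898 -0.0311] open 0.453167569729131
dp [302.7339 -11.6961   0.7141] twist [ 0.0008  0.0002 -0.6573]
```

Call:
step_arm(motion=[{"dp":[55,-2,0],"twist":[0,0,-0.13],"hand":-1},{"dp":[112,-4,0],"twist":[0,0,-0.26],"hand":-1},{"dp":[170,-6,0],"twist":[0,0,-0.39],"hand":-1},{"dp":[225,-9,0],"twist":[0,0,-0.52],"hand":-1},{"dp":[270,-10,0],"twist":[0,0,-0.64],"hand":-1}])

```text
clock: 2.05
tool_pos: [0.5312, -0.1412, 0.2577]
eef_rot: [0.703, 0.711, 0.0, 0.0]
contact_force: [1.5, -0.2, 0.3]
opening: 0.006
finger_force: 0.0
```

```bash
python3 g.py .548 -.114 .160
```

```text
t 2.05 tcp [ 0.5312 -0.1412  0.2577] F [ 1.4778 -0.2024  0.2653] M [-0.0527 -0.1294 -0.0201] open 0.0063291725257537635
dp [27.0166 17.0412 97.7464] twist [ 0.0009 -0.0002 -0.0156]
```

Call:
step_arm(motion=[{"dp":[20,12,5],"twist":[0,0,-0.015],"hand":-1},{"dp":[27,17,30],"twist":[0,0,-0.015],"hand":-1},{"dp":[27,17,65],"twist":[0,0,-0.015],"hand":-1},{"dp":[27,17,97],"twist":[0,0,-0.015],"hand":-1},{"dp":[27,17,97],"twist":[0,0,-0.015],"hand":-1}])

```text
clock: 2.68
tool_pos: [0.5453, -0.1164, 0.1587]
eef_rot: [0.7, 0.714, -0.002, -0.002]
contact_force: [0.2, -0.2, -0.4]
opening: 0.006
finger_force: 0.0
```

```bash
python3 g.py .548 -.114 .135; python3 - <<'E'
from h import *
s=snap('side','side2'); im=s['pixels']
cv2.imwrite('pics/crop_side2.png',cv2.resize(im[180:320,260:440,::-1],None,fx=4,fy=4,interpolation=cv2.INTER_CUBIC))
E
```

```text
t 2.675 tcp [ 0.5453 -0.1164  0.1587] F [ 0.2401 -0.1574 -0.4451] M [-0.0123 -0.0464 -0.0341] open 0.006146425715869907
dp [ 2.3018  2.8596 23.6679] twist [-0.0046 -0.0003 -0.0058]
```

View pics/crop_side2.png

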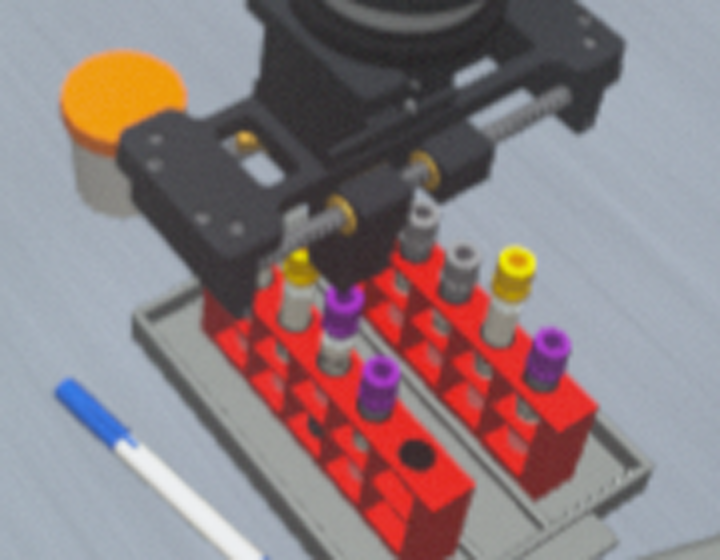

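The side view shows the shut fingertips just above the raised purple cap, at crop (345,290), and the gripper body clear of the yellow caps. I'll correct the offset and come down to just above the cap.

Call:
step_arm(motion=[{"dp":[2.3,2.7,4],"twist":[-0.004,0,-0.005],"hand":-1},{"dp":[2.3,2.7,9],"twist":[-0.004,0,-0.005],"hand":-1},{"dp":[2.3,2.7,14],"twist":[-0.004,0,-0.005],"hand":-1},{"dp":[2.3,2.7,18],"twist":[-0.004,0,-0.005],"hand":-1},{"dp":[2.3,2.7,18],"twist":[-0.004,0,-0.005],"hand":-1}])

```text
clock: 3.35
tool_pos: [0.5492, -0.1141, 0.1421]
eef_rot: [0.698, 0.716, 0.001, 0.001]
contact_force: [-0.3, 0.4, 0.4]
opening: 0.003
finger_force: 0.0
```

```bash
python3 g.py .548 -.114 .135
```

```text
t 3.35 tcp [ 0.5492 -0.1141  0.1421] F [-0.3184  0.4084  0.4461] M [-0.0047 -0.0567 -0.043 ] open 0.0027696309083579933
dp [ 0.1545 -1.1943  7.0825] twist [ 0.0033  0.0001 -0.0012]
```

Call:
step_arm(motion=[{"dp":[0,-1,4],"twist":[0.003,0,0],"hand":-1},{"dp":[0,-1,8],"twist":[0.003,0,0],"hand":-1},{"dp":[0,-1,12],"twist":[0.003,0,0],"hand":-1},{"dp":[0,-1,15],"twist":[0.003,0,0],"hand":-1},{"dp":[0,-1,18],"twist":[0.003,0,0],"hand":-1}])

```text
clock: 3.98
tool_pos: [0.5486, -0.1141, 0.1244]
eef_rot: [0.698, 0.716, 0.0, 0.001]
contact_force: [-1.1, -0.1, 3.7]
opening: 0.002
finger_force: 2.0
```

```bash
python3 g.py .548 -.114 .115
```

```text
t 3.975 tcp [ 0.5486 -0.1141  0.1244] F [-1.0966 -0.1023  3.7026] M [-0.0578  0.0638  0.0093] open 0.002353052479403471
dp [ 0.1372 -0.6126  9.4061] twist [ 0.0013  0.0002 -0.0012]
```

Call:
step_arm(motion=[{"dp":[0,0,2],"twist":[0,0,0],"hand":-1},{"dp":[0,0,4],"twist":[0,0,0],"hand":-1},{"dp":[0,0,6],"twist":[0,0,0],"hand":-1},{"dp":[0,0,7.5],"twist":[0,0,0],"hand":-1},{"dp":[0,0,8.5],"twist":[0,0,0],"hand":-1}])

```text
clock: 4.6
tool_pos: [0.5486, -0.1141, 0.1158]
eef_rot: [0.698, 0.716, 0.0, 0.0]
contact_force: [-0.0, -0.4, 3.7]
opening: 0.004
finger_force: 2.0
```

Call:
step_arm(motion=[{"dp":[0,0,0.5],"twist":[0,0,0],"hand":-1},{"dp":[0,0,1],"twist":[0,0,0],"hand":-1},{"dp":[0,0,1],"twist":[0,0,0],"hand":-1}])

```text
clock: 4.97
tool_pos: [0.5485, -0.1141, 0.1149]
eef_rot: [0.698, 0.716, 0.0, 0.0]
contact_force: [0.0, -0.3, 4.5]
opening: 0.0
finger_force: 1.9
```

Call:
step_arm(motion=[{"dp":[0,0,0.5],"twist":[0,0,0],"hand":-1},{"dp":[0,0,0.5],"twist":[0,0,0],"hand":-1},{"dp":[0,0,0.5],"twist":[0,0,0],"hand":-1}])

```text
clock: 5.35
tool_pos: [0.5485, -0.1141, 0.1144]
eef_rot: [0.698, 0.716, 0.0, 0.0]
contact_force: [-0.4, -0.7, 3.3]
opening: 0.007
finger_force: 1.9
```

Call:
step_arm(motion=[{"dp":[0,0,0.5],"twist":[0,0,0],"hand":-1},{"dp":[0,0,0.5],"twist":[0,0,0],"hand":-1},{"dp":[0,0,0.5],"twist":[0,0,0],"hand":-1}])

```text
clock: 5.72
tool_pos: [0.5485, -0.1141, 0.1139]
eef_rot: [0.698, 0.716, 0.0, 0.0]
contact_force: [-0.1, -0.6, 4.1]
opening: 0.005
finger_force: 1.9
```

Call:
step_arm(motion=[{"dp":[0,0,0.5],"twist":[0,0,0],"hand":-1},{"dp":[0,0,0.7],"twist":[0,0,0],"hand":-1},{"dp":[0,0,0.7],"twist":[0,0,0],"hand":-1}])

```text
clock: 6.1
tool_pos: [0.5486, -0.1141, 0.1133]
eef_rot: [0.698, 0.716, 0.0, 0.0]
contact_force: [-1.0, 0.3, 5.1]
opening: 0.004
finger_force: 2.6
```

Call:
step_arm(motion=[{"dp":[0,0,0.5],"twist":[0,0,0],"hand":-1},{"dp":[0,0,0.7],"twist":[0,0,0],"hand":-1},{"dp":[0,0,0.7],"twist":[0,0,0],"hand":-1}])

```text
clock: 6.48
tool_pos: [0.5486, -0.1141, 0.1128]
eef_rot: [0.698, 0.716, 0.0, 0.001]
contact_force: [-0.7, -0.3, 6.9]
opening: 0.006
finger_force: 3.3
```

```bash
python3 g.py .548 -.114 .115; python3 - <<'E'
from h import *
s=snap('side','side3'); im=s['pixels']
cv2.imwrite('pics/crop_side3.png',cv2.resize(im[210:310,290:420,::-1],None,fx=6,fy=6,interpolation=cv2.INTER_CUBIC))
E
```

```text
t 6.475 tcp [ 0.5486 -0.1141  0.1128] F [-0.7023 -0.3488  6.8735] M [-0.0482  0.1245 -0.04  ] open 0.005958612640585762
dp [ 0.1178 -0.6333 -2.1739] twist [ 0.0014  0.0003 -0.0011]
```

View pics/crop_side3.png

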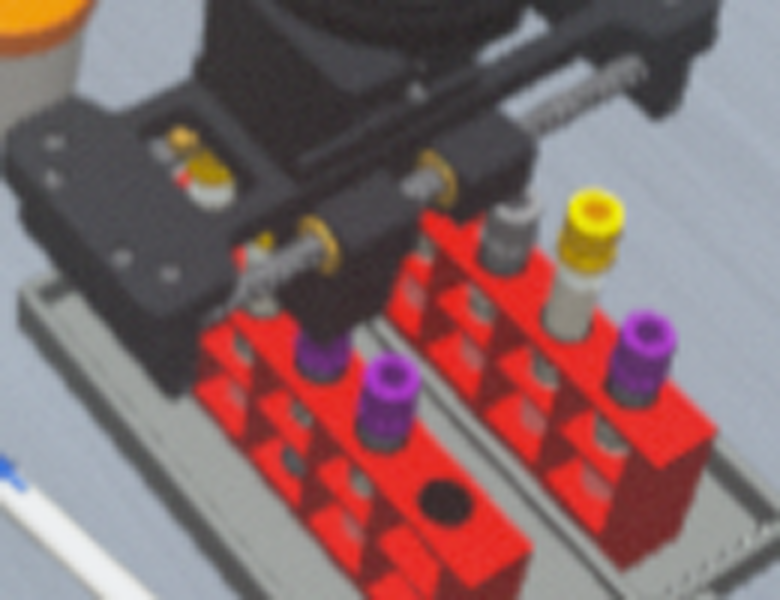

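In this view the cap is down level with its neighbour. The force has risen from a steady 4 N to 7 N, so the tube is on the rubber insert. I'll draw the hand back up.

Call:
step_arm(motion=[{"dp":[0,0,-3],"twist":[0,0,0],"hand":-1},{"dp":[0,0,-15],"twist":[0,0,0],"hand":-1},{"dp":[0,0,-45],"twist":[0,0,0],"hand":-1},{"dp":[0,0,-95],"twist":[0,0,0],"hand":-1},{"dp":[0,0,-140],"twist":[0,0,0],"hand":-1}])

```text
clock: 7.15
tool_pos: [0.5481, -0.1139, 0.2543]
eef_rot: [0.698, 0.716, 0.0, 0.0]
contact_force: [0.2, -0.3, -1.0]
opening: 0.007
finger_force: 0.0
```

Call:
step_arm(motion=[{"dp":[-25,0,-10],"twist":[0,0,0],"hand":-1},{"dp":[-75,0,-20],"twist":[0,0,0],"hand":-1},{"dp":[-125,0,-20],"twist":[0,0,0],"hand":-1},{"dp":[-150,0,-20],"twist":[0,0,0],"hand":-1},{"dp":[-150,0,-20],"twist":[0,0,0],"hand":-1}])

```text
clock: 7.78
tool_pos: [0.5512, -0.2664, 0.2724]
eef_rot: [0.7, 0.714, -0.0, 0.0]
contact_force: [-0.0, 0.7, -0.5]
opening: 0.009
finger_force: 0.0
```

```bash
python3 g.py .548 -.114 .115; python3 - <<'E'
from h import *
np.set_printoptions(precision=4,suppress=True)
for c in ['top','side']:
    s=snap(c,c+'4'); P=cloud(s); im=s['pixels']; hsv=cv2.cvtColor(im,cv2.COLOR_RGB2HSV)
    m=(abs(P[...,0]-.58)<.1)&(abs(P[...,1]+.12)<.12)&(P[...,2]>.085)&(P[...,2]<.13)
    n,l,st,ce=cv2.connectedComponentsWithStats(m.astype(np.uint8))
    for i in range(1,n):
        if st[i,4]>15:
            p=P[l==i];print(c,ce[i].round(0),st[i,4],p.mean(0),'z90 %.4f'%np.percentile(p[:,2],90))
cv2.imwrite('pics/crop_side4.png',cv2.resize(im[180:320,260:440,::-1],None,fx=4,fy=4,interpolation=cv2.INTER_CUBIC))
E
```

```text
t 7.775 tcp [ 0.5512 -0.2664  0.2724] F [-0.0032  0.6795 -0.4652] M [ 0.0134 -0.0449 -0.006 ] open 0.009002527357634309
dp [152.5107  -0.1375 157.2623] twist [ 0.0003  0.0007 -0.0056]
top [369. 169.] 56 [ 0.6183 -0.1383  0.1137] z90 0.1217
top [379. 170.] 38 [ 0.6203 -0.1674  0.0935] z90 0.0963
top [345. 172.] 40 [ 0.6176 -0.0838  0.0935] z90 0.0962
top [356. 171.] 41 [ 0.619  -0.1113  0.0935] z90 0.0962
top [335. 200.] 50 [ 0.5468 -0.0568  0.1159] z90 0.1225
top [347. 199.] 52 [ 0.5475 -0.0846  0.1153] z90 0.1215
top [358. 200.] 38 [ 0.5488 -0.1133  0.094 ] z90 0.0969
top [370. 199.] 38 [ 0.5499 -0.141   0.0944] z90 0.0976
side [325. 236.] 149 [ 0.5446 -0.0607  0.11  ] z90 0.1222
side [364. 234.] 70 [ 0.6146 -0.0856  0.0942] z90 0.0974
side [335. 246.] 152 [ 0.5451 -0.0886  0.1104] z90 0.1224
side [344. 262.] 90 [ 0.5465 -0.1153  0.094 ] z90 0.0973
side [355. 275.] 86 [ 0.5464 -0.144   0.0936] z90 0.0964
```

View pics/crop_side4.png

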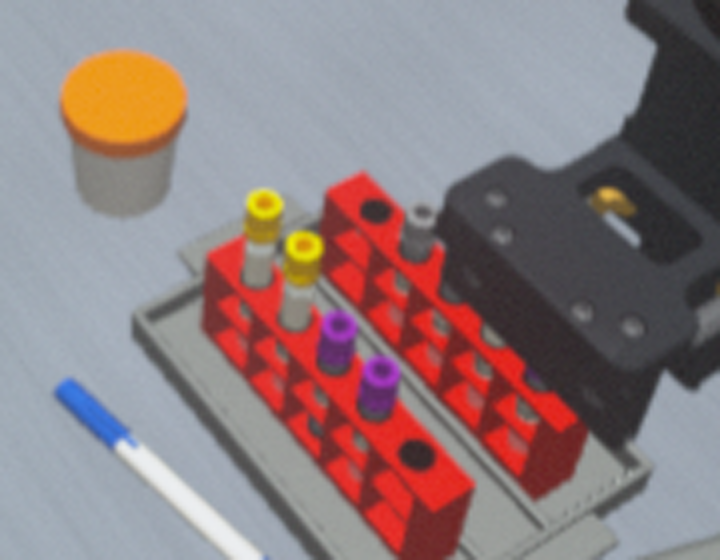

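The pressed cap, at crop (338,335), is level with the home purple beside it: the top camera reads 0.0969 against 0.0976. The other tubes visible here have not moved, and the hand is clear.

```bash
python3 -c "
from plant import r
print(r.finish_job())"
```

```text
the job is handed in; nothing more can be done
None
```

The raised purple-capped tube is pressed fully home, level with its purple neighbour to within about 1 mm in both cameras. The hand is drawn back clear and the job is handed in after about 8 s on the robot's clock; no verdict came back.

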